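Turn the soldering turntable under the torch

ROBOT

A 7-joint arm with a two-finger parallel gripper is mounted at the origin on the work surface. World frame = base frame: x ahead of the robot, y to its left, z up, the work surface at z = 0. Lengths are in m, angles in rad, forces in N, time in s.
With the tool pointing down it reaches from about 0.425 to 0.975 m from the base axis. Payload 16.7 kg.
Tool frame: the origin (TCP) lies between the finger pads; the fingertips stand 25 mm ahead of it and the grasp point (between the pads) lies 6 mm ahead of it (manip.nose_length is the distance from the TCP to the fingertips, in m); z points along the fingers, y is the line along which they close (so a half turn about z gives the same grasp; the last joint's range is limited). The gripper opens to 85 mm and grips with 20 to 120 N. Pads are 22 mm wide; open, the fingers measure 114 mm over their backs; the gripper's body (76 mm by 85 mm) begins 54 mm behind the grasp point. The pads swing forward as they close: fully open they stand 13 mm farther back than shut.
Start: joints at [-0.149, 0.426, 0.074, 1.606, -0.034, 1.111, -0.067], TCP at [0.675, -0, 0.256] pointing down, gripper open.
Joint ranges: [-2.85, 2.85], [-0.5, 2.14], [-1.23, 1.37], [0.21, 2.46], [-1.02, 4.16], [0.16, 2.05], [-2.73, 2.73]. Speed limits (rad/s): [1.89, 1.89, 2.39, 2.39, 3.01, 3.01, 3.01].

INTERFACE

Orientations are given as a rotation vector (axis times angle).
In Python, from rig import manip, eyes gives the robot as it stands.
- The arm moves only by the tool carry_out, never from a script. Its argument "commands" is a list of rows, each a list of 4 numbers: the shift along the tool's x, y, z in cm, then the turn about the tool's z in degrees. In form: [[dx, dy, dz, yaw], ...]. A call has 1 to 5 rows; each row is the pose to reach, as a shift and turn from the pose commanded when the call began, along the tool's axes at that moment; what a row does not reach only later rows make up. A row lasts 1/8 s, in which the tool goes at most 62.5 mm and 10.7 degrees, less where a joint would pass 70% of its speed; a pose out of reach is approached as far as the arm can. A call with a gripper value outside its range is refused whole. "hand" is the finger opening in cm, from 0 to 8.54, set as the call begins (left out, the last holds). The fingers move at their own pace and stop on an object; "grip_force" is the grip in N (left out, the last holds). Time passes only in rows, so rows that repeat a pose let the fingers close. It gives the time, the measured TCP pose, the force, the opening and the grip force at its end, in the units of the state.
- manip.observe(): the state, without advancing time (a new reading comes with each control period).
- eyes.get_image(name): name is "scene" or "side" or "wrist"; returns (picture, depth): 384x512x3 uint8, blue, green, red; 384x512 float32, m along the optical axis (not along the pixel's ray), 0 where there is no reading.
- eyes.camera_model(name): a dict with "K" (3x3 intrinsics, pixels), "R" (3x3) and "t" (3): a world point X has camera coordinates R X + t. Camera axes: x right, y down, z forward; pixel columns grow to the right and rows downward; lengths in m; the calibration is good to about 2 mm. A picture is of the moment at which its call begins: read the wrist's pose just before it. camera_model takes no time and is no camera call; for the wrist camera it gives the pose at the moment of the call.
- manip.sign_off(): hands the job in; it is judged then, once.
The state is a dict: "clock": time; "joints": joint angles; "qvel": joint speeds; "joint_torque": joint torques, N m; "ee_pos": TCP position; "tcp_rot": TCP orientation; "force": force on the tool from outside, world axes, zero at the start; "torque": the same for the moment, N m; "gripper_width": opening from 0.0 (shut) to 1.0 (fully open); "gripper_force": force on a finger pad.
Only numpy, scipy, OpenCV 4.12 (cv2) and the standard library are available. Lean on these libraries where they do the work, as an engineer would, in place of code of your own. Each camera call takes 0.05 s, during which the arm holds its last target. There are 200 camera calls.

TASK

Turn the soldering turntable by pushing sideways on its spokes with a fingertip until the brass ring lying on the pale block is directly under the tip of the torch, leave it at rest there and draw back. Touch nothing of the turntable but its spokes, so not the pan, the block or the ring, which must stay lying where it is on the block; do not touch the torch, and leave the jar, the third-hand stand and the dish alone.

Things in the scene. Friction and masses are not known exactly. Their poses are not given: they have to be found in the camera images.
- axis (a point): point on the vertical turning axis of the turntable, at the height of the spokes (45 mm above the tile that it stands on). The foot below is a fixed steel disc, 75 mm in radius and 14 mm high.
- rotor (a joint): turning angle of the turntable (rad), 0 at the start, growing counter-clockwise seen from above. It turns both ways for almost two turns; friction (about 0.3 N m, so about 2 N at a spoke) stops it at once and holds it wherever it is left.
- spokes: four level steel rods, 12 mm thick, 90 degrees apart, sticking out from the hub under the pan, each ending in a black ball 22 mm across, centred 185 mm from the axis. Rod centre line 45 mm above the tile; free of the pan from 110 to 174 mm from the axis. Origin on the axis at the tile's top; x axis towards the block, the spokes at 45, 135, 225 and 315 degrees from it, all alike.
- pan: dark round pan, 220 mm across, with a low rim (67 mm above the tile), and the pale soldering block fixed on it (70 x 70 x 20 mm, its centre 60 mm from the axis, its top 80 mm above the tile). It turns with the spokes. Origin on the axis at the tile's top, x axis towards the block.
- block_top (a point): centre of the pale block's top face, where the ring lies
- ring: loose brass ring lying flat on the block: 32 mm outside and 24 mm inside diameter, 10 mm high, about 30 g. Origin at the centre of its underside, 60 mm from the turning axis.
- torch_tip (a point): lower end of the torch's copper nozzle, which points straight down, 60 mm from the turning axis and 127 mm above the tile (37 mm above the ring's top when the ring is under it). The nozzle hangs over the pan on a bent steel tube.
- torch: fixed torch on a stand beside the turntable, on the side away from the robot. Its origin is on the turning axis at the tile's top, and its x axis points to the stand: a post 230 mm from the axis on a foot of 35 mm radius; the brass handle lies level at 188 mm above the tile, 165 to 280 mm from the axis.
- tile: fixed light tile on the bench, 540 x 660 x 8 mm, origin at the centre of its underside; its top is 8 mm above the bench. All the things stand on it, the turntable at its middle.
- jar: loose glass jar with a white lid, 54 mm across, 50 mm high; origin at the centre of its underside
- third_hand: loose black stepped weight with a short steel arm on top, 72 mm across, 92 mm high; origin at the centre of its underside
- dish: loose shallow white dish, 80 mm across, 18 mm high; origin at the centre of its underside

How it is judged:
On the way:
1. a finger pushes on a spoke (contact force between the fingers and spokes above 0.3 N).
At the end, for the whole second after the job is handed in: The ring's centre is within 10 mm, seen from above, of the point under the torch tip; the ring still lies flat on the block, within 12 mm of the middle of its top; turntable and ring are at rest (horizontal distance between ring and torch_tip below 0.01 m and not (horizontal distance between ring and block_top above 0.012 m or distance between ring and block_top above 0.016 m) and angle between ring's own z axis and vertical below 0.1 rad and velocity of joint rotor between -0.03 and 0.03 rad/s and linear speed of ring below 0.01 m/s); the robot touches nothing.
It fails at once if the pan or the block is pushed (contact force between any of the fingers, the arm and pan above 1 N).
It fails at once if the ring is touched (contact force between any of the fingers, the arm and ring above 0.2 N).
It fails at once if the ring is shifted, lifted or falls from its place on the block (horizontal distance between ring and block_top above 0.012 m or distance between ring and block_top above 0.016 m).
It fails at once if the torch is pushed (contact force between any of the fingers, the arm and torch above 1 N).
It fails at once if the jar, the third-hand stand or the dish is moved or tipped (distance of any of jar, third_hand, dish from where it was at the start of the episode above 0.015 m or angle between any of jar, third_hand, dish's own z axis and vertical above 0.3 rad).
It also fails if it takes over 51 s, if anything falls off the work surface, if the arm or the gripper's body presses on something with over 40 N, if the wrist force passes 120 N, or if a joint passes its speed limit or range.

## Working session

There is one attempt and no reset: what is moved stays moved. The work goes in short steps, Python scripts to look and compute and a tool call to move; the robot and the scene stay as the last step left them, time stands still between calls to the robot, and variables do not carry over. Pictures are saved under pics/ and viewed, at most 10 in all, crops included, and the job is handed in when it is done.

Besides the shell and the picture viewer there is one more tool, called as name([rows], argument=value, ...), one row to a line, values as JSON. carry_out: Moves the arm, as the interface text tells. Its arguments: {"type":"object","properties":{"commands":{"type":"array","items":{"type":"array","items":{"type":"number"}}},"hand":{"type":"number"},"grip_force":{"type":"number"}},"required":["commands"]}

```bash
mkdir -p pics; ls
python3 - <<'E'
from rig import manip, eyes
import cv2, numpy as np
s=manip.observe(); print({k:np.round(v,3) for k,v in s.items()}, manip.nose_length)
for n in("scene","side"):
    p,d=eyes.get_image(n); np.savez(f"pics/{n}0.npz",p=p,d=d); c=eyes.camera_model(n)
    print(n, -c["R"].T@c["t"], c["R"][2])
    cv2.imwrite(f"pics/{n}0.png",p)
E
```

```text
pics
{'clock': np.float64(0.0), 'joints': array([-0.149,  0.427,  0.074,  1.607, -0.034,  1.111, -0.067]), 'qvel': array([-0.001, -0.002,  0.001,  0.001,  0.   ,  0.   , -0.001]), 'joint_torque': array([ 1.0000e-03, -9.4984e+01,  3.7620e+00, -4.6352e+01,  1.9000e-02,
        1.0000e-02,  0.0000e+00]), 'ee_pos': array([ 0.675, -0.   ,  0.256]), 'tcp_rot': array([-2.221e+00, -2.221e+00,  2.000e-03]), 'force': array([0.211, 0.516, 1.063]), 'torque': array([-0.01 , -0.039, -0.036]), 'gripper_force': np.float64(0.0), 'gripper_width': np.float64(1.001)} 0.025
scene [1.28773362 0.13414874 1.20360268] [-0.55447688 -0.07640558 -0.82868424]
side [0.11578756 0.61843354 0.67045396] [ 0.49603758 -0.62956733 -0.59798971]
```

View pics/scene0.png

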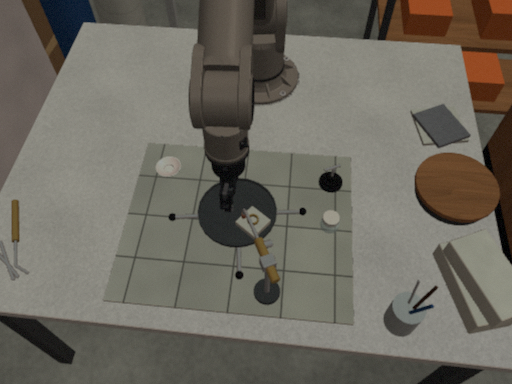

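View pics/side0.png

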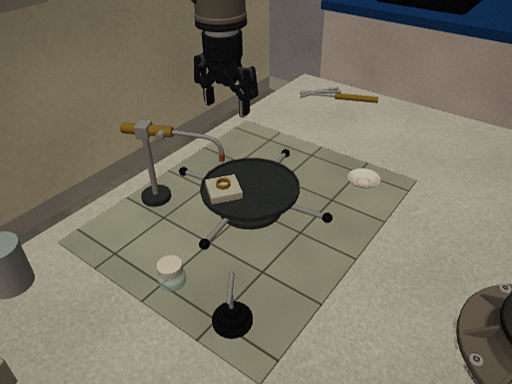

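The scene view shows the block at (255,222) with the ring on it, spoke balls at (172,217), (303,211) and (239,275), and the torch post at (267,292). The side view shows balls at (286,153), (182,171), (204,244) and (327,217), with the nozzle tip near (221,159).

```bash
cat > h.py <<'E'
from rig import manip, eyes
import cv2, numpy as np
def ray(n,uv,c=None):
    c=c or eyes.camera_model(n); R=np.array(c["R"]);K=np.array(c["K"])
    return -R.T@c["t"], R.T@np.linalg.solve(K,[uv[0],uv[1],1.])
def onz(n,uv,z,c=None):
    o,d=ray(n,uv,c); return o+d*(z-o[2])/d[2]
def tri(a,b):
    (o1,d1),(o2,d2)=ray("scene",a),ray("side",b)
    A=np.c_[d1,-d2]; s=np.linalg.lstsq(A,o2-o1,rcond=None)[0]
    p,q=o1+s[0]*d1,o2+s[1]*d2
    return (p+q)/2,np.linalg.norm(p-q)
def blob(mask,near,r=12):
    m=np.zeros(mask.shape,np.uint8); x,y=near
    m[y-r:y+r+1,x-r:x+r+1]=mask[y-r:y+r+1,x-r:x+r+1]
    n,l,st,ce=cv2.connectedComponentsWithStats(m)
    i=1+np.argmax(st[1:,4]); return ce[i],st[i,4]
def brass(p):
    h=cv2.cvtColor(p,cv2.COLOR_BGR2HSV); return cv2.inRange(h,(12,110,60),(32,255,255))
E
cat > m.py <<'E'
from h import *
im={n:np.load(f"pics/{n}0.npz")["p"] for n in("scene","side")}
dark={n:(im[n].max(2)<50).astype(np.uint8) for n in im}
S=dict(ym=(172,217),yp=(303,211),xp=(239,275)); T=dict(ym=(286,153),yp=(204,244),xp=(182,171),xm=(327,217))
P={}
for k in T:
    b,nb=blob(dark["side"],T[k],7)
    if k in S:
        a,na=blob(dark["scene"],S[k],6); p,e=tri(a,b); P[k]=p; print(k,a.round(1),na,b.round(1),nb,p.round(4),round(e,4),onz("scene",a,.053).round(4),onz("side",b,.053).round(4))
    else: print(k,b,nb,onz("side",b,.053).round(4))
a,na=blob(brass(im["scene"]),(253,219),9); b,nb=blob(brass(im["side"]),(223,184),10)
print("ring",a,na,b,nb,tri(a,b),onz("scene",a,.093),onz("side",b,.093))
print("tip", [onz("side",(221,v),.135).round(4) for v in (158,160,162)])
for k,a,b in(("jar",(331,216),(169,262)),("third",(331,182),(232,318)),("dish",(168,166),(364,178)),("post",(267,292),(156,195))):
    z=dict(jar=.055,third=.02,dish=.02,post=.015)[k]; print(k,onz("scene",a,z).round(3),onz("side",b,z).round(3))
c=cv2.resize(im["side"][130:210,160:260],None,fx=6,fy=6,interpolation=2)
d=cv2.resize(im["scene"][180:260,200:300],None,fx=6,fy=6,interpolation=2)
cv2.imwrite("pics/c1.png",np.vstack([c[:300],d[:300]]))
E
python3 m.py
```

```text
ym [171.7 216.5] 33 [286.  152.3] 37 [ 0.6469 -0.182   0.0535] 0.0036 [ 0.648  -0.1807  0.053 ] [ 0.6472 -0.1851  0.053 ]
yp [302.3 211. ] 34 [204.  243.6] 92 [0.5903 0.1851 0.053 ] 0.0025 [0.5911 0.1861 0.053 ] [0.59   0.1838 0.053 ]
xp [238.9 274.7] 45 [182.4 170.7] 49 [0.8027 0.031  0.0537] 0.0006 [0.8026 0.0312 0.053 ] [0.8034 0.0301 0.053 ]
xm [326.83333333 217.32051282] 78 [ 0.4358 -0.0275  0.053 ]
ring [253.90909091 215.54545455] 11 [222.54205607 183.03738318] 107 (array([0.64813001, 0.05521346, 0.09963271]), np.float64(0.0022420786961757154)) [0.64351728 0.05380315 0.093     ] [0.65450663 0.04996196 0.093     ]
tip [array([0.6783, 0.0238, 0.135 ]), array([0.6731, 0.0297, 0.135 ]), array([0.6679, 0.0356, 0.135 ])]
jar [0.6   0.267 0.055] [0.608 0.261 0.055]
third [0.459 0.269 0.02 ] [0.451 0.267 0.02 ]
dish [ 0.451 -0.239  0.02 ] [ 0.454 -0.244  0.02 ]
post [0.827 0.108 0.015] [0.825 0.104 0.015]
```

View pics/c1.png

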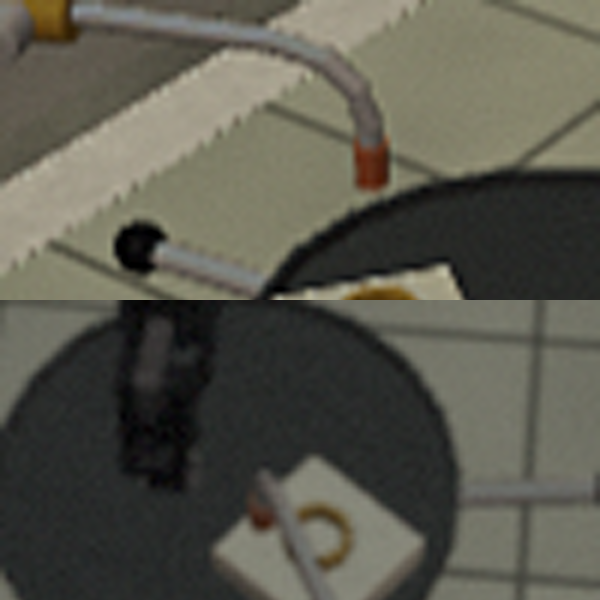

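The torch tip is at about (221.8,160.8) in the side view and (243.7,217.3) in the scene view. The axis comes out near (0.619, 0.002), the block at about 54° and the torch at about 27–30°, so the table needs about 25° clockwise. I'll use the robot-side spoke, now at 189°, and push it towards +y. First I back away from the torch, shut the fingers and turn the tool 90°.

carry_out([
  [0,-5,0,0],
  [-2,-10,0,10],
  [-4,-15,0,20],
  [-6,-19,0,30],
  [-7,-19.5,0,40],
], hand=0)

```text
clock: 0.72
ee_pos: [0.4775, -0.0711, 0.2564]
tcp_rot: [-2.851, -1.317, 0.0]
force: [1.2, -0.1, -0.8]
gripper_width: -0.002
gripper_force: 0.0
```

carry_out([
  [0,0,0,10],
  [0,0,0,20],
  [0,0,0,30],
  [0,0,0,40],
  [0,0,0,50],
])

```text
clock: 1.35
ee_pos: [0.4798, -0.07, 0.2561]
tcp_rot: [-3.142, 0.009, 0.001]
force: [-0.2, -0.5, -0.7]
gripper_width: -0.002
gripper_force: 0.0
```

Run:
```python
from h import *
s=manip.observe(); print(s["clock"],s["ee_pos"].round(4),s["tcp_rot"].round(3),s["gripper_width"],s["force"].round(1),s["joints"].round(2))
from scipy.spatial.transform import Rotation as R
print(R.from_rotvec(s["tcp_rot"]).as_matrix().round(3))
print("tip",tri((243.7,217.3),(221.6,160.6)))
for n in("scene","side"):
    p,d=eyes.get_image(n); np.savez(f"pics/{n}1.npz",p=p,d=d)
    if n=="side": cv2.imwrite("pics/side1.png",p)
    h=cv2.cvtColor(p,cv2.COLOR_BGR2HSV); m=cv2.inRange(h,(0,100,50),(11,255,255))
    b=blob(m,(244,216) if n=="scene" else (221,157),8); print(n,"copper",b)
a=np.load("pics/scene1.npz")["p"]; m=(a.max(2)<50).astype(np.uint8)
u=cv2.inRange(a,(0,0,0),(60,60,60))
```

```text
1.35 [ 0.4798 -0.07    0.2561] [-3.142e+00  9.000e-03  1.000e-03] -0.002334716256818863 [-0.2 -0.5 -0.7] [-0.22  0.11  0.26  2.03 -0.03  1.   -1.53]
[[ 1.    -0.006 -0.001]
 [-0.006 -1.     0.   ]
 [-0.001 -0.    -1.   ]]
tip (array([0.67346095, 0.02936764, 0.13227437]), np.float64(0.002733700537974913))
scene copper (array([243.        , 215.66666667]), np.int32(9))
side copper (array([221.47058824, 157.02941176]), np.int32(34))
```

View pics/side1.png

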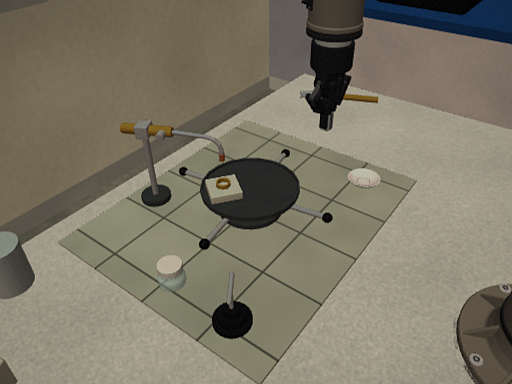

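Side view 1: fingers shut, clear of everything near (325,115), table unchanged. The tip triangulates to (0.673, 0.029, 0.132), which is 27° and 61 mm from the axis, so the turn should be about −27°. I'm going down beside the spoke.

carry_out([
  [-0.4,0,5,0],
  [-0.4,0,10,0],
  [-0.4,0,15,0],
  [-0.4,0,19.2,0],
  [-0.4,0,19.2,0],
])

```text
clock: 2.08
ee_pos: [0.474, -0.07, 0.0622]
tcp_rot: [3.141, 0.006, -0.009]
force: [-0.1, 0.2, 0.7]
gripper_width: -0.002
gripper_force: 0.0
```

Run:
```python
from h import *
s=manip.observe(); print(s["ee_pos"].round(4),s["force"].round(1))
p,d=eyes.get_image("side"); cv2.imwrite("pics/side2.png",cv2.resize(p[90:290,200:420],None,fx=3,fy=3))
```

```text
[ 0.474  -0.07    0.0622] [-0.1  0.2  0.7]
```

View pics/side2.png

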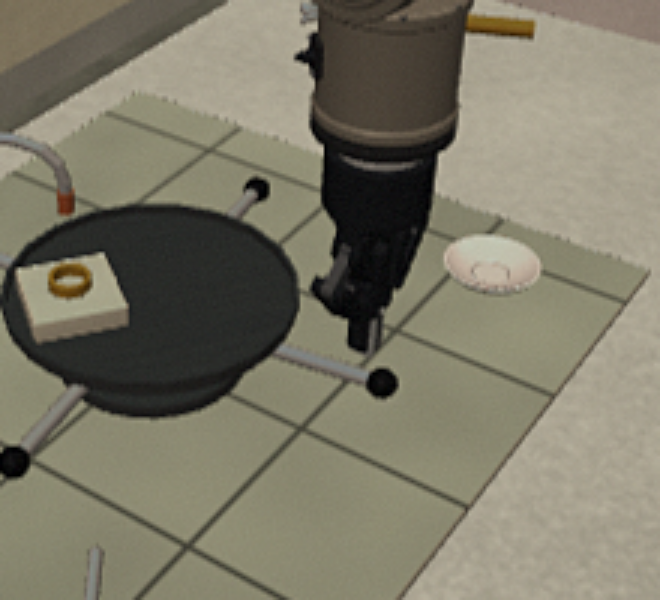

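The finger is down at rod height on the −y side of the near spoke, with its tip at about (365,345) in the crop. I'm pushing gently towards +y, which is tool −y.

carry_out([
  [0,-0.8,0,0],
  [0,-1.6,0,0],
  [0,-2.3,0,0],
  [0,-3.0,0,0],
  [0,-3.7,0,0],
])

```text
clock: 2.75
ee_pos: [0.4758, -0.0327, 0.0644]
tcp_rot: [3.141, -0.0, -0.0]
force: [-1.1, -2.9, 1.2]
gripper_width: 0.002
gripper_force: 1.1
```

carry_out([
  [0,-0.7,0,0],
  [0,-1.4,0,0],
  [0,-2.1,0,0],
  [0,-2.8,0,0],
  [0,-3.3,0,0],
])

```text
clock: 3.38
ee_pos: [0.4762, 0.0005, 0.0643]
tcp_rot: [-3.142, -0.0, -0.001]
force: [0.6, -2.1, -0.8]
gripper_width: 0.004
gripper_force: 1.1
```

```bash
cat > ang.py <<'E'
from h import *
import sys
ax=np.array([.619,.0017]); th=float(sys.argv[1])
im={n:eyes.get_image(n)[0] for n in("scene","side")}
K={n:(im[n].max(2)<50).astype(np.uint8) for n in im}
for n in im:
    c=eyes.camera_model(n)
    for s in (9,99,-81,189):
        a=np.radians(s+th); X=np.r_[ax+.185*np.array([np.cos(a),np.sin(a)]),.053]
        u=np.array(c["K"])@(c["R"]@X+c["t"]); u=u[:2]/u[2]
        try: b,k=blob(K[n],tuple(u.round().astype(int)),8)
        except Exception: continue
        p=onz(n,b,.053)[:2]-ax; r=np.hypot(*p)
        print(n,s,u.round(),b.round(1),k,"r",r.round(3),"turn",((np.degrees(np.arctan2(p[1],p[0]))-s+180)%360-180).round(1))
    g=brass(im[n]); X=np.r_[ax+.06*np.array([np.cos(np.radians(54+th)),np.sin(np.radians(54+th))]),.095]
    u=np.array(c["K"])@(c["R"]@X+c["t"]); u=u[:2]/u[2]
    try: b,k=blob(g,tuple(u.round().astype(int)),9); print("ring",n,b,k,onz(n,b,.095).round(4))
    except Exception: print("no ring",n)
    cv2.imwrite(f"pics/{n}_{sys.argv[2]}.png",im[n])
s=manip.observe(); print(s["clock"],s["ee_pos"].round(4),s["force"].round(1))
E
python3 ang.py -17 a
```

```text
scene 9 [218. 272.] [218.1 272.7] 44 r 0.185 turn -16.9
scene 99 [301. 227.] [301.2 227.8] 39 r 0.186 turn -17.3
scene -81 [175. 200.] [175.2 200.4] 29 r 0.185 turn -16.8
scene 189 [253. 163.] [252.  162.1] 236 r 0.187 turn -16.1
ring scene [245.3 226.2] 10 [0.68   0.0345 0.095 ]
side 9 [198. 161.] [198.  160.1] 41 r 0.188 turn -17.5
side 99 [184. 233.] [183.8 232.2] 84 r 0.184 turn -17.2
side -81 [303. 160.] [302.3 165. ] 116 r 0.167 turn -21.7
side 189 [313. 232.] [312.8 232.1] 84 r 0.185 turn -17.4
ring side [222.05504587 178.24770642] 109 [0.6651 0.0392 0.095 ]
3.475 [0.4762 0.0008 0.0644] [ 0.7  0.1 -0.7]
```

The turn so far is −17.2° on all the balls that are clear. About 10° remains, roughly 2.5 cm more.

carry_out([
  [0,-0.6,0,0],
  [0,-1.2,0,0],
  [0,-1.8,0,0],
  [0,-2.3,0,0],
  [0,-2.5,0,0],
])

```text
clock: 4.1
ee_pos: [0.4759, 0.0254, 0.0643]
tcp_rot: [-3.142, -0.001, 0.0]
force: [1.2, -1.5, -0.4]
gripper_width: 0.002
gripper_force: 1.0
```

```bash
python3 ang.py -27 b
python3 - <<'E'
import cv2,numpy as np
a=cv2.imread("pics/scene_b.png")[180:260,200:300]; b=cv2.imread("pics/side_b.png")[140:220,170:270]
cv2.imwrite("pics/c2.png",np.vstack([cv2.resize(x[20:70],None,fx=6,fy=6,interpolation=2) for x in (a,b)]))
E
```

```text
scene 9 [207. 269.] [207.  268.8] 45 r 0.185 turn -26.8
scene 99 [298. 237.] [298.  237.4] 41 r 0.186 turn -27.0
scene -81 [180. 191.] [179.9 191.4] 29 r 0.185 turn -27.1
scene 189 [263. 166.] [261.8 163.8] 192 r 0.19 turn -25.2
ring scene [243.         223.52631579] 38 [0.6725 0.0274 0.095 ]
side 9 [209. 156.] [208.5 155.5] 34 r 0.188 turn -27.3
side 99 [175. 224.] [175.7 224.3] 81 r 0.184 turn -27.0
side -81 [312. 165.] [312.4 166. ] 220 r 0.183 turn -27.6
side 189 [302. 239.] [301.6 238.9] 87 r 0.185 turn -26.9
ring side [222.73529412 175.7254902 ] 102 [0.6702 0.0311 0.095 ]
4.2 [0.4759 0.0253 0.0643] [-0.1 -0.9  0.4]
```

View pics/c2.png

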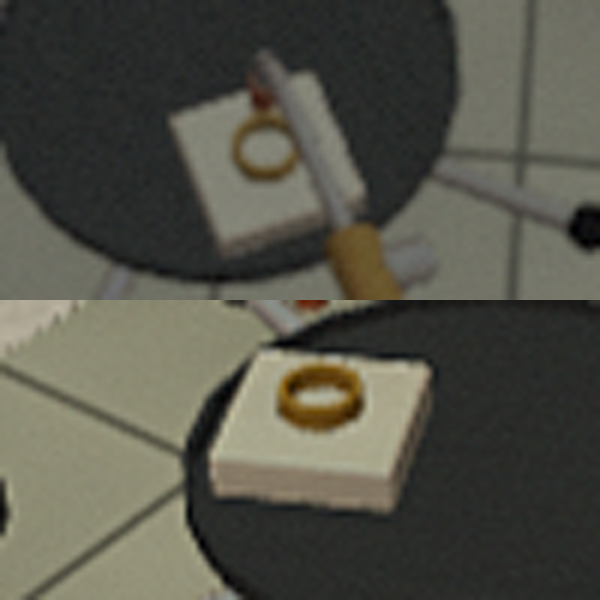

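The crop shows the ring straight below the nozzle tip in both views: columns 265 against 262 in the upper part, and within 2 image pixels in the side view. The ring triangulates to (0.671, 0.030) against the tip at (0.673, 0.029). I'm drawing back.

carry_out([
  [0,0.5,0,0],
  [0,2,0,0],
  [0,4,0,0],
  [0,6,0,0],
  [0,6,-1,0],
])

```text
clock: 4.82
ee_pos: [0.4753, -0.0374, 0.0742]
tcp_rot: [3.141, -0.005, -0.002]
force: [-0.3, -0.0, 0.5]
gripper_width: -0.002
gripper_force: 0.0
```

carry_out([
  [0,0,-5,0],
  [0,0,-10,0],
  [0,0,-15,0],
  [0,0,-17,0],
  [0,0,-17,0],
])

```text
clock: 5.45
ee_pos: [0.4766, -0.0349, 0.2462]
tcp_rot: [-3.141, -0.0, -0.005]
force: [-0.7, -0.2, -1.1]
gripper_width: -0.0
gripper_force: 0.0
```

```bash
python3 ang.py -27 c
```

```text
scene 9 [207. 269.] [206.9 268.9] 43 r 0.185 turn -26.8
scene 99 [298. 237.] [297.9 237.6] 38 r 0.186 turn -27.2
scene -81 [180. 191.] [179.9 191.4] 29 r 0.185 turn -27.1
scene 189 [263. 166.] [263.6 165.2] 24 r 0.187 turn -27.4
ring scene [243.28571429 224.        ] 35 [0.6739 0.0283 0.095 ]
side 9 [209. 156.] [208.5 155.5] 34 r 0.188 turn -27.3
side 99 [175. 224.] [175.7 224.3] 81 r 0.184 turn -27.0
side -81 [312. 165.] [313.3 165.2] 44 r 0.187 turn -27.3
side 189 [302. 239.] [301.7 238.9] 88 r 0.185 turn -26.9
ring side [222.57575758 175.62626263] 99 [0.6707 0.031  0.095 ]
5.55 [ 0.4756 -0.0349  0.2441] [-0.1 -0.1  0.1]
```

```bash
python3 -c "
from rig import manip
print(manip.sign_off())"
```

```text
the job is handed in; nothing more can be done
None
```

I turned the turntable about 27° clockwise by pushing one spoke; by my last camera measurement the ring lay within about 3 mm of the point under the torch tip, and I drew the arm clear and handed the job in (no verdict came back).

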